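Level the sprung tilt plate and fit the keyed cog

ROBOT

A 7-joint arm with a two-finger parallel gripper is mounted at the origin on the work surface. World frame = base frame: x ahead of the robot, y to its left, z up, the work surface at z = 0. Lengths are in mm, angles in rad, forces in N, time in s.
With the tool pointing down it reaches from about 425 to 950 mm from the base axis. Payload 16.7 kg.
Tool frame: the origin (TCP) lies at the centre of the arm's flange, where the gripper is bolted on; the fingertips stand 199 mm ahead of it and the grasp point (between the pads) lies 180 mm ahead of it; x points along the fingers, y is the direction in which the jaws open and shut, and the axes are right-handed (so a half turn about x gives the same grasp; the last joint's range is limited). The gripper opens to 94 mm and grips with 3 to 60 N. Pads are 16 mm wide; open, the fingers measure 119 mm over their backs; the gripper's body (75 mm by 177 mm) begins 78 mm behind the grasp point.
Start: joints at [1.107, 0.426, 0.074, 1.606, -0.034, 1.111, -0.067], TCP at [208.322, -642.02, 404.667] pointing down, gripper open.
Joint ranges: [-2.85, 2.85], [-0.5, 2.14], [-1.23, 1.37], [0.21, 2.46], [-1.02, 4.16], [0.16, 2.05], [-2.73, 2.73]. Speed limits (rad/s): [1.89, 1.89, 2.39, 2.39, 3.01, 3.01, 3.01].

INTERFACE

Orientations are given as a unit quaternion [w, x, y, z].
In Python, from plant import r, viewer gives the robot as it stands.
- The arm moves only by the tool move_arm, never from a script. Its argument "increments" is a list of rows, each a list of 6 numbers: the shift along the tool's x, y, z in cm, then the turn, a rotation vector about the tool's x, y, z in degrees. A call has 1 to 20 rows; each row is the pose to reach, as a shift and turn from the pose measured when the call began, along the tool's axes at that moment; what a row does not reach only later rows make up. A row lasts 1/12 s, in which the tool goes at most 41.7 mm and 7.16 degrees, less where a joint would pass 70% of its speed; a pose out of reach is approached as far as the arm can. A call with a gripper value outside its range is refused whole. "hand" is the finger opening in cm, from 0 to 9.4, set as the call begins (left out, the last holds). The fingers move at their own pace and stop on an object; "squeeze" is the grip in N (left out, the last holds). Time passes only in rows, so rows that repeat a pose let the fingers close. It gives the time, the measured TCP pose, the force and the opening at its end, in the units of the state.
- r.sense(): the state, without advancing time (a new reading comes with each control period).
- viewer.snapshot(name): name is "side" or "top"; returns a dict with "pixels" (400x640x3 uint8, red, green, blue), "camera_matrix" (3x3 intrinsics, pixels), "dist" ([k1, k2, p1, p2, k3] as OpenCV has them; the pictures are not rectified), "camera_from_world" (4x4, takes a point from world to camera coordinates). Camera axes: x right, y up, looking along -z (the intrinsics and any distortion apply to the point x, -y, -z); pixel columns grow to the right and rows downward; lengths in mm; the calibration is good to about 2 mm. A picture is of the moment at which its call begins. There is no depth.
- r.job_done(): hands the job in, once; it reports no verdict.
The state is a dict: "clock": time; "joint_positions": joint angles; "joint_velocities": joint speeds; "effort": joint torques, N m; "ee_pos": TCP position; "ee_rot": TCP orientation; "ft_force": force on the tool from outside, world axes, zero at the start; "moment": the same for the moment, N m; "finger_gap": opening from 0.0 (shut) to 1.0 (fully open).
Only numpy, scipy, OpenCV 4.12 (cv2) and the standard library are available. Lean on these libraries where they do the work, as an engineer would, in place of code of your own. Each camera call takes 0.05 s, during which the arm holds its last target. There are 200 camera calls.

TASK

Get the stamping fixture ready: push the sprung, tilted aluminium plate down by its yellow pad until it lies level and the catch keeps it there by itself, and let go of it. Then pick up the brass cog, turn it so that its keyway matches the red key, and slide it down over the hub until it lies flat on the plate; leave the carton, screwdriver and hammer where they are.

Things in the scene. Friction and masses are not known exactly. Their poses are not given: they have to be found in the camera images.
- tilt_plate: Aluminium plate 185 x 120 x 10 mm on a green base. Origin on the hinge axis (its y axis), mid-thickness, in the middle of the hinged edge, 50 mm above the bench; it runs along its own -x to the free edge; z is the normal of its upper face. A spring holds it 0.35 rad from level. Level, its upper face is 55 mm above the bench; a solid stop lies 0.012 rad past level.
- catch: Sprung steel catch with a red thumb tab, on a green post in front of the plate's free edge. The descending plate edge shoves it back; just past level it snaps over the edge and then keeps the plate level by itself. Pushing at the pad takes 3.5 to 7 N, some 3 N more at the catch (15 N for a moment if fast). Origin: underside of its tip, in the middle, 55 mm above the bench; its top is 16 mm higher.
- pad (a point): Middle of the upper face of the yellow pad near the plate's free edge: 26 mm (plate x) x 60 mm (plate y), 4 mm thick; 138 mm along the plate from the hinge axis, so about 106 mm above the bench at the start and 59 mm when level. Moves with the plate, same axes.
- hub (a point): Foot of the dark steel hub, on its axis, on the plate's upper face, 62 mm from the hinge axis, 76 mm from the pad's middle; axes as the plate. Hub 30 mm in diameter, 22 mm tall along z, its top 6 mm tapered to 20 mm. A red key, 6 mm wide and 14 mm tall from the plate, stands out of it towards +x, to 19 mm from the axis.
- cog: Brass cog, 0.3 to 0.46 kg, lying on the bench. Origin: centre of its underside; z up, +x towards its keyway. Toothed disc 80 mm across, 8 mm thick, with a round collar, 50 mm diameter, up to 36 mm height (grip it, any direction). Bore 34 mm, right through; keyway 10 mm wide, to 21 mm from the axis, marked red. Fitted, its origin and axes coincide with hub.
- carton: Blue open carton of steel pins, 90 x 130 x 60 mm, 0.8 kg, a bystander. Origin at the centre of its underside.
- screwdriver: Blue-handled screwdriver lying on the bench, 200 mm long, 27 mm thick, a bystander. Origin at its middle on the underside, length along x, handle towards -x.
- hammer: Hammer lying on the bench, 260 mm long, head about 90 mm wide, 26 mm thick, a bystander. Origin at mid-length on the underside, length along x, handle towards -x.

How it is judged:
By the outcome, as a careful person would: the job done as asked, in the order asked, and still so for the second after the job is handed in, with the robot touching nothing.
It also fails if it takes over 58 s, if anything falls off the work surface, if the arm or the gripper's body presses on something with over 40 N, if the wrist force passes 120 N, or if a joint passes its speed limit or range.

## Working session

There is one attempt and no reset: what is moved stays moved. The work goes in short steps, Python scripts to look and compute and a tool call to move; the robot and the scene stay as the last step left them, time stands still between calls to the robot, and variables do not carry over. Pictures are saved under pics/ and viewed, about 8 in all and at most 12, crops included, and the job is handed in when it is done.

Besides the shell and the picture viewer there is one more tool, called as name(argument=value, ...), one argument or row to a line, values as JSON. move_arm: Moves the arm, as the interface text tells. Its arguments: {"type":"object","properties":{"increments":{"type":"array"},"hand":{"type":"number"},"squeeze":{"type":"number"}},"required":["increments"]}

```bash
ls; mkdir -p pics; python3 - <<'E'
from plant import r, viewer
import cv2
for n in ("side","top"):
    s=viewer.snapshot(n)
    cv2.imwrite(f"pics/{n}0.png",s["pixels"][:,:,::-1])
    print(n,s["camera_matrix"],s["dist"],s["camera_from_world"])
print(r.sense())
E
```

```text
pics
side [[365.35210972   0.         316.94511263]
 [  0.         365.35210972 206.60658867]
 [  0.           0.           1.        ]] [-0.00088326  0.          0.          0.          0.        ] [[-8.52504318e-01 -5.22659742e-01 -7.94865047e-03  4.80937959e+02]
 [ 3.07749316e-01 -5.14141860e-01  8.00592597e-01 -2.34076284e+02]
 [-4.22524254e-01  6.80062455e-01  5.99156334e-01 -1.04842731e+03]
 [ 0.00000000e+00  0.00000000e+00  0.00000000e+00  1.00000000e+00]]
top [[390.02636616   0.         321.58679039]
 [  0.         390.02636616 199.81523349]
 [  0.           0.           1.        ]] [-0.09473221  0.          0.          0.          0.        ] [[ 1.01375283e-03 -9.99962496e-01 -8.60105113e-03 -9.40904570e-01]
 [ 9.91771793e-01 -9.56846302e-05  1.28018365e-01 -5.70552373e+02]
 [-1.28014387e-01 -8.66005888e-03  9.91734501e-01 -1.12798131e+03]
 [ 0.00000000e+00  0.00000000e+00  0.00000000e+00  1.00000000e+00]]
{'clock': 0.1, 'joint_positions': array([ 1.1075105 ,  0.42665515,  0.07385429,  1.60654211, -0.03412911,
        1.11080408, -0.06709904]), 'joint_velocities': array([-0.00010407, -0.00220283,  0.00053991, -0.00100982, -0.00078247,
        0.0006137 , -0.00092797]), 'effort': array([ 1.10986395e-02, -9.37462664e+01,  3.67848605e+00, -4.55035150e+01,
       -4.85456467e-02,  1.69007946e-02,  1.15912493e-05]), 'ee_pos': array([ 208.28582651, -641.88142551,  404.05547697]), 'ee_rot': array([-0.11007177, -0.6983418 , -0.11086786,  0.69850644]), 'ft_force': array([-0.26912227,  0.25359222, -0.09131559]), 'moment': array([0.00239853, 0.03664801, 0.06382032]), 'finger_gap': 1.0028349110275114}
```

View pics/side0.png

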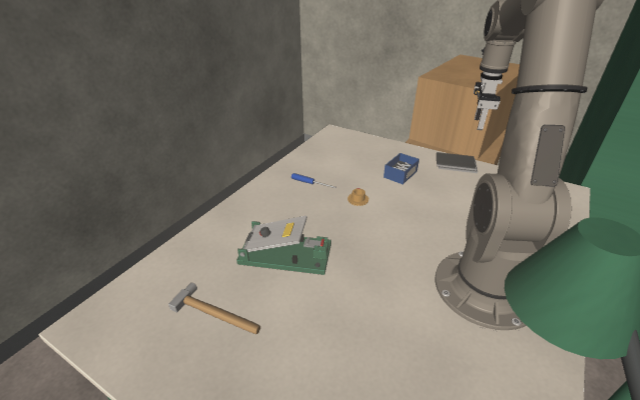

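View pics/top0.png

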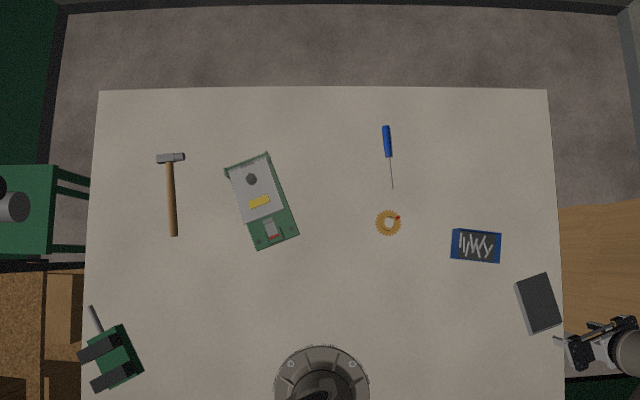

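Side: fixture around (285,245), cog (358,198). Top: plate (258,185), with pad (259,202), red tab (271,228) and hub (251,179); cog (388,222), red mark near (397,217). The carton and tools are clear of these.

```bash
cat > h.py <<'E'
import numpy as np, cv2
from plant import r, viewer
from scipy.spatial.transform import Rotation as R
def cam(s):
    T=np.array(s["camera_from_world"]); F=np.diag([1,-1,-1.])
    return F@T[:3,:3], F@T[:3,3], np.array(s["camera_matrix"]), np.array(s["dist"])
def proj(s,P):
    A,t,K,d=cam(s); return cv2.projectPoints(np.array(P,float).reshape(-1,1,3),cv2.Rodrigues(A)[0],t,K,d)[0][:,0]
def ray(s,uv,z):
    A,t,K,d=cam(s); n=cv2.undistortPoints(np.array(uv,float).reshape(-1,1,2),K,d)[:,0]
    D=np.c_[n,np.ones(len(n))]@A; c=-A.T@t
    return c+D*((z-c[2])/D[:,2])[:,None]
def blobs(s,lo,hi,box,amin=3):
    h=cv2.cvtColor(s["pixels"],cv2.COLOR_RGB2HSV); m=cv2.inRange(h,np.array(lo),np.array(hi))
    k=np.zeros_like(m); x0,y0,x1,y1=box; k[y0:y1,x0:x1]=m[y0:y1,x0:x1]
    n,l,st,c=cv2.connectedComponentsWithStats(k)
    return [(c[i].round(1),int(st[i,4])) for i in range(1,n) if st[i,4]>=amin]
def crop(s,box,f,name):
    x0,y0,x1,y1=box
    cv2.imwrite(name,cv2.resize(s["pixels"][y0:y1,x0:x1,::-1],None,fx=f,fy=f,interpolation=cv2.INTER_CUBIC))
E
python3 - <<'E'
from h import *
t=viewer.snapshot("top"); s=viewer.snapshot("side")
for n,im,bf,bc in(("top",t,(220,145,305,255),(370,205,410,240)),("side",s,(230,210,340,280),(340,180,380,215))):
    print(n,"yellow",blobs(im,(22,120,120),(32,255,255),bf),"red",blobs(im,(0,130,90),(8,255,255),bf),blobs(im,(172,130,90),(180,255,255),bf))
    print(" cogred",blobs(im,(0,160,90),(7,255,255),bc), blobs(im,(172,130,90),(180,255,255),bc),"brass",blobs(im,(8,90,60),(25,255,255),bc))
a=[cv2.resize(i["pixels"][y0:y1,x0:x1,::-1],(w,h),interpolation=cv2.INTER_CUBIC) for i,(x0,y0,x1,y1),w,h in((t,(220,145,310,255),450,550),(t,(368,202,410,244),300,300),(s,(338,178,378,212),300,250))]
cv2.imwrite("pics/c1.png",np.hstack([a[0],np.vstack(a[1:])]))
E
```

```text
top yellow [(array([258.4, 201.2]), 152)] red [(array([273.3, 236.1]), 21)] []
 cogred [(array([397.2, 217.1]), 8)] [] brass [(array([387.4, 222.8]), 388)]
side yellow [(array([287.9, 229.4]), 91)] red [(array([322., 242.]), 13)] []
 cogred [] [] brass [(array([357.8, 197.2]), 260)]
```

View pics/c1.png

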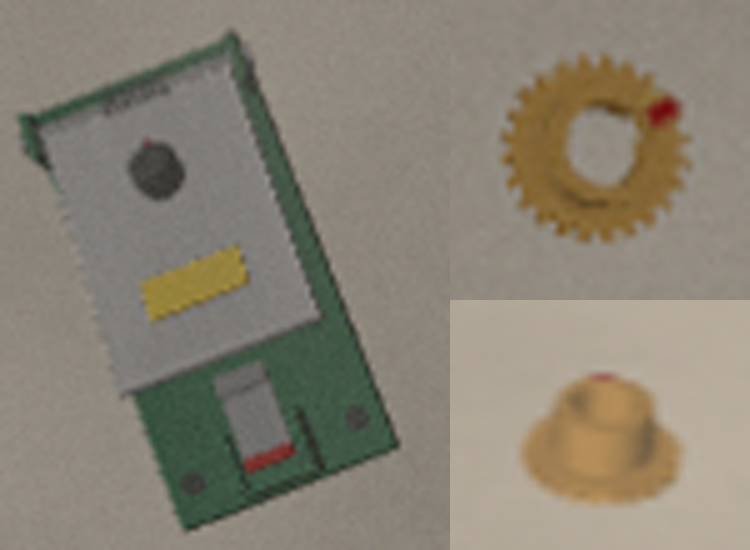

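Crop: top view shows the plate's free edge at about (245,223) to (284,208), hub top (251,179), and the cog's red mark at upper right on the collar rim. Now I'll fit the poses.

```bash
cat >> h.py <<'E'
def circ(c,rad,z,n=60):
    a=np.linspace(0,2*np.pi,n,endpoint=False); return np.c_[c[0]+rad*np.cos(a),c[1]+rad*np.sin(a),np.full(n,z)]
def silh(s,c,z0=0):
    b=[cv2.convexHull(proj(s,P).astype(np.float32)) for P in (np.r_[circ(c,38.5,z0),circ(c,38.5,z0+8)],np.r_[circ(c,25,z0),circ(c,25,z0+36)])]
    m=np.zeros((400*8,640*8),np.uint8)
    for q in b: cv2.fillPoly(m,[np.int32((q+.5)*8)],1)
    M=cv2.moments(m,True); return np.array([M["m10"]/M["m00"],M["m01"]/M["m00"]])/8-.5+.06, M["m00"]/64
def platept(p,q,th):   # p=(x,y,yaw); plate-frame point -> world, tilt th
    q=np.atleast_2d(q); c,s=np.cos(th),np.sin(th)
    l=np.c_[q[:,0]*c+q[:,2]*s, q[:,1], 50-q[:,0]*s+q[:,2]*c]   # -x end goes up
    return R.from_euler("z",p[2]).apply(l)+[p[0],p[1],0]
E
cat > m1.py <<'E'
from h import *
from scipy.optimize import least_squares
t=viewer.snapshot("top"); s=viewer.snapshot("side")
pad=[-138,0,9]
obs=[(t,pad,[258.4,201.2]),(s,pad,[287.9,229.4]),(t,[-62,0,27],[251,178.7]),(t,[-185,60,5],[244.6,223]),(t,[-185,-60,5],[284,208])]
f=lambda p:np.ravel([proj(im,platept(p,q,.35))[0]-u for im,q,u in obs])
o=least_squares(f,[650,150,.3],x_scale=[100,100,.3])
print("plate",o.x,"res",f(o.x).round(1))
p=o.x
for th in(.35,0): print(th,"pad",platept(p,pad,th).round(1),"hub",platept(p,[-62,0,5],th).round(1))
# cog
ob=[]
for im,(x0,y0,x1,y1) in((t,(365,200,412,246)),(s,(335,178,382,216))):
    g=cv2.cvtColor(im["pixels"][y0:y1,x0:x1],cv2.COLOR_RGB2LAB).astype(float)
    w=g[:,:,2]; bg=np.median(w); m=((w-bg)>8).astype(np.uint8)
    cs=max(cv2.findContours(m,cv2.RETR_EXTERNAL,cv2.CHAIN_APPROX_NONE)[0],key=cv2.contourArea)
    k=np.zeros_like(m); cv2.drawContours(k,[cs],-1,1,-1); M=cv2.moments(k,True)
    yy,xx=np.mgrid[y0:y1,x0:x1]; a=np.clip(g[:,:,1]-np.percentile(g[:,:,1][k>0],90)-6,0,None)*k
    red=[(a*xx).sum()/a.sum(),(a*yy).sum()/a.sum()] if a.sum() else None
    ob.append((im,np.array([M["m10"]/M["m00"]+x0,M["m01"]/M["m00"]+y0]),M["m00"],red))
fc=lambda c:np.ravel([silh(im,c)[0]-u for im,u,_,_ in ob])
o=least_squares(fc,[560,-200],diff_step=5e-3); c=o.x
print("cog",c,"res",fc(c).round(2),"areas",[(A,silh(im,c)[1]) for im,_,A,_ in ob])
for im,_,_,red in ob:
    for z in(36,):
        if red: q=ray(im,[red],z)[0]; d=q[:2]-c; print("red",np.round(red,1),q.round(1),"rad",np.hypot(*d),"ang",np.arctan2(d[1],d[0]))
E
python3 m1.py
```

```text
plate [6.74518331e+02 2.21559992e+02 3.79248765e-01] res [ 0.7  0.3  0.5 -0.3 -0.7 -1.8 -0.7  1.   0.2  0.1]
0.35 pad [[557.  174.7 105.8]] hub [[622.  200.6  76. ]]
0 pad [[546.3 170.5  59. ]] hub [[616.9 198.6  55. ]]
cog [ 505.46440522 -203.02681966] res [ 0.13 -0.05 -0.02  0.27] areas [(500.0, 512.546875), (275.0, 272.625)]
red [397.1 217.3] [ 518.1 -225.7   36. ] rad 25.90224918070835 ang -1.062186400206684
```

```bash
cat >> h.py <<'E'
def rot(phi): # tool x down, tool y at world heading phi
    x=np.array([0,0,-1.]); y=np.array([np.cos(phi),np.sin(phi),0]); return np.c_[x,y,np.cross(x,y)]
def head():
    st=r.sense(); R0=R.from_quat(np.roll(st["ee_rot"],-1)).as_matrix(); return st,R0,np.arctan2(R0[1,1],R0[0,1])
def rows(*tg):  # (x,y,z,phi)
    st,R0,ph=head(); print("t",st["clock"],"pos",st["ee_pos"].round(1),"head",ph.round(3),"tilt",np.degrees(np.arccos(-R0[2,0])).round(2),"F",st["ft_force"].round(1),"gap",round(st["finger_gap"]*94,1),"q",st["joint_positions"].round(2))
    for x,y,z,phi in tg:
        phi=ph if phi is None else phi
        print(np.r_[R0.T@(np.array([x,y,z])-st["ee_pos"])/10, np.degrees(R.from_matrix(R0.T@rot(phi)).as_rotvec())].round(2).tolist())
E
python3 - <<'E'
from h import *
for a in(.379+np.pi/2,.379-np.pi/2):
  rows((480,-250,400,a),(557,175,330,a))
E
```

```text
t 0.3 pos [ 208.3 -642.   404.4] head -1.257 tilt 0.03 F [ 1.1 -0.6  0.6] gap 93.9 q [ 1.11  0.43  0.07  1.61 -0.03  1.11 -0.07]
[0.46, -28.9, -37.94, 176.26, 0.04, 0.0]
[7.48, -66.95, -58.38, 176.26, 0.04, 0.0]
t 0.3 pos [ 208.3 -642.   404.4] head -1.257 tilt 0.03 F [ 1.1 -0.6  0.6] gap 93.9 q [ 1.11  0.43  0.07  1.61 -0.03  1.11 -0.07]
[0.46, -28.9, -37.94, -3.74, -0.0, 0.03]
[7.48, -66.95, -58.38, -3.74, -0.0, 0.03]
```

move_arm(
  increments=[
    [0.5,-7,-9.5,-1,0,0],
    [0.5,-14.5,-19,-2,0,0],
    [0.5,-21.5,-28.5,-3,0,0],
    [0.5,-28.9,-38,-3.7,0,0],
    [0.5,-28.9,-38,-3.7,0,0],
    [0.5,-28.9,-38,-3.7,0,0],
    [0.5,-28.9,-38,-3.7,0,0],
    [0.5,-28.9,-38,-3.7,0,0],
    [0.5,-28.9,-38,-3.7,0,0],
    [0.5,-28.9,-38,-3.7,0,0],
    [0.5,-28.9,-38,-3.7,0,0],
    [0.5,-28.9,-38,-3.7,0,0],
    [0.5,-28.9,-38,-3.7,0,0],
    [5,-66.9,-58.4,-3.7,0,0],
    [5,-66.9,-58.4,-3.7,0,0],
    [5,-66.9,-58.4,-3.7,0,0],
    [5,-66.9,-58.4,-3.7,0,0],
    [5,-66.9,-58.4,-3.7,0,0],
    [5,-66.9,-58.4,-3.7,0,0],
    [5,-66.9,-58.4,-3.7,0,0],
  ],
  hand=0,
  squeeze=20,
)

```text
clock: 1.97
ee_pos: [532.1, 37.0, 369.5]
ee_rot: [0.133, 0.695, 0.133, -0.694]
ft_force: [2.1, -0.7, -0.1]
finger_gap: 0.004
```

```bash
python3 - <<'E'
from h import *
a=.379-np.pi/2
rows((557,175,330,a))
E
```

```text
t 1.9667 pos [532.1  37.  369.5] head -1.193 tilt 0.02 F [ 2.1 -0.7 -0.1] gap 0.4 q [ 0.12  0.26 -0.36  1.94  0.11  0.96 -1.48]
[3.95, -11.91, -7.39, -0.09, -0.02, 0.0]
```

move_arm(
  increments=[
    [4,-11.9,-7.4,0,0,0],
    [4,-11.9,-7.4,0,0,0],
    [4,-11.9,-7.4,0,0,0],
    [4,-11.9,-7.4,0,0,0],
    [4,-11.9,-7.4,0,0,0],
    [4,-11.9,-7.4,0,0,0],
  ],
)

```text
clock: 2.47
ee_pos: [557.0, 175.7, 328.8]
ee_rot: [-0.133, -0.694, -0.133, 0.695]
ft_force: [0.9, -0.9, 0.5]
finger_gap: -0.002
```

```bash
python3 - <<'E'
from h import *
a=.379-np.pi/2; p=[674.5,221.6,.379]
g=[]
for th in (.35,.25,.15,.08,.04,.01,-.01):
    q=platept(p,[-138,0,9],th)[0]; g.append((*q[:2],q[2]+199,a))
rows(*g)
s=viewer.snapshot("side"); t=viewer.snapshot("top")
x=[cv2.resize(i["pixels"][y0:y1,x0:x1,::-1],(400,400),interpolation=cv2.INTER_CUBIC) for i,(x0,y0,x1,y1) in((s,(235,170,345,280)),(t,(210,140,320,250)))]
cv2.imwrite("pics/c2.png",np.hstack(x))
E
```

```text
t 2.4667 pos [557.  175.7 328.8] head -1.191 tilt 0.04 F [ 0.9 -0.9  0.5] gap -0.1 q [-0.1   0.39 -0.39  1.87  0.18  0.92 -1.77]
[2.41, 0.08, 0.04, 0.02, 0.04, 0.02]
[3.7, 0.08, 0.53, 0.02, 0.04, 0.02]
[5.03, 0.08, 0.89, 0.02, 0.04, 0.02]
[5.98, 0.08, 1.06, 0.02, 0.04, 0.02]
[6.53, 0.08, 1.13, 0.02, 0.04, 0.02]
[6.95, 0.08, 1.17, 0.02, 0.04, 0.02]
[7.22, 0.08, 1.19, 0.02, 0.04, 0.02]
```

View pics/c2.png

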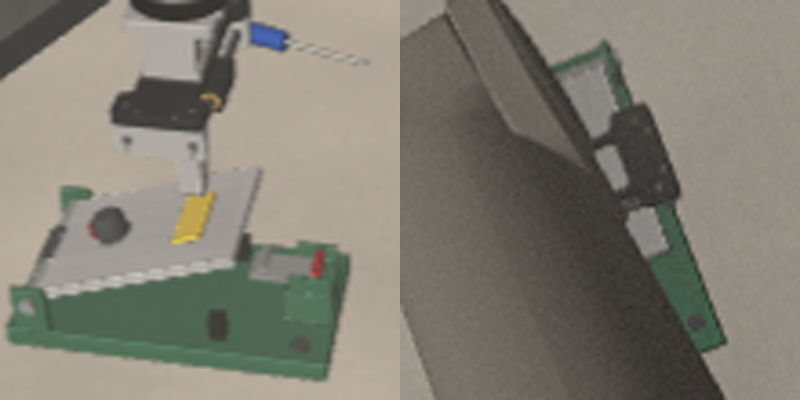

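The closed fingertips (crop 195,190) hang about 24 mm above the pad (195,218), and the red key faces the hinge. Next is the push along the arc.

move_arm(
  increments=[
    [1.5,0.1,0,0,0,0],
    [2.4,0.1,0.1,0,0,0],
    [3,0.1,0.3,0,0,0],
    [3.7,0.1,0.5,0,0,0],
    [4.4,0.1,0.7,0,0,0],
    [5,0.1,0.9,0,0,0],
    [5.5,0.1,1,0,0,0],
    [6,0.1,1.1,0,0,0],
    [6.2,0.1,1.1,0,0,0],
    [6.4,0.1,1.1,0,0,0],
    [6.6,0.1,1.1,0,0,0],
    [6.7,0.1,1.2,0,0,0],
    [6.8,0.1,1.2,0,0,0],
    [6.9,0.1,1.2,0,0,0],
    [7,0.1,1.2,0,0,0],
    [7.05,0.1,1.2,0,0,0],
  ],
)

```text
clock: 3.9
ee_pos: [546.7, 168.1, 259.2]
ee_rot: [0.132, 0.695, 0.132, -0.694]
ft_force: [1.2, -3.5, 6.9]
finger_gap: 0.002
```

move_arm(
  increments=[
    [0.1,-0.1,0,0,0,0],
    [0.15,-0.1,0,0,0,0],
    [0.2,-0.1,0,0,0,0],
    [0.25,-0.1,0,0,0,0],
    [0.3,-0.1,0,0,0,0],
    [0.3,-0.1,0,0,0,0],
  ],
)

```text
clock: 4.4
ee_pos: [546.4, 168.5, 256.6]
ee_rot: [0.133, 0.695, 0.131, -0.694]
ft_force: [-1.2, -6.4, 14.0]
finger_gap: 0.004
```

move_arm(
  increments=[
    [0.1,0,0,0,0,0],
    [0.15,0,0,0,0,0],
    [0.15,0,0,0,0,0],
    [0.15,0,0,0,0,0],
  ],
)

```text
clock: 4.73
ee_pos: [546.4, 168.6, 256.2]
ee_rot: [0.133, 0.695, 0.131, -0.694]
ft_force: [-7.4, -4.4, 26.1]
finger_gap: 0.006
```

On the solid stop (force is rising at constant height). I'll release slowly, lift clear, and look.

move_arm(
  increments=[
    [-0.2,0,0,0,0,0],
    [-0.5,0,0,0,0,0],
    [-1,0,0,0,0,0],
    [-2,0,0,0,0,0],
    [-5,0,0,0,0,0],
    [-9,2,1,0,0,0],
    [-11,6,2,0,0,0],
    [-11,10,4,0,0,0],
    [-11,14,6,0,0,0],
    [-11,18,6,0,0,0],
    [-11,22,6,0,0,0],
    [-11,26,6,0,0,0],
    [-11,26,6,0,0,0],
    [-11,26,6,0,0,0],
  ],
  hand=9.4,
)

```text
clock: 5.9
ee_pos: [585.9, -98.7, 366.8]
ee_rot: [0.131, 0.696, 0.129, -0.694]
ft_force: [0.1, 0.5, -0.8]
finger_gap: 0.961
```

```bash
cat > m2.py <<'E'
from h import *
from scipy.optimize import least_squares
s=viewer.snapshot("side"); t=viewer.snapshot("top")
bf=(215,145,310,255); bs=(230,200,345,285)
print("yellow",blobs(t,(22,120,120),(32,255,255),bf),blobs(s,(22,120,120),(32,255,255),bs))
for im,b in((t,bf),(s,bs)): print("red",blobs(im,(0,110,70),(8,255,255),b,2),"dark",[q for q in blobs(im,(0,0,0),(179,80,85),b,15)])
p=[674.5,221.6,.379]
for im in(t,s): print("pred pad, hubtop",proj(im,np.r_[platept(p,[-138,0,9],0),platept(p,[-62,0,27],0)]).round(1).tolist())
x=[cv2.resize(i["pixels"][y0:y1,x0:x1,::-1],(400,400),interpolation=cv2.INTER_CUBIC) for i,(x0,y0,x1,y1) in((s,(240,190,340,290)),(t,(215,150,315,250)))]
cv2.imwrite("pics/c3.png",np.hstack(x))
rows((505.5,-203,330,None))
E
python3 m2.py
```

```text
yellow [(array([262.4, 206.6]), 156)] [(array([292.1, 241.2]), 101)]
red [(array([273.3, 236.1]), 25)] dark [(array([227.3, 173. ]), 24), (array([253.4, 182.7]), 76), (array([283., 193.]), 17), (array([291.9, 216. ]), 17), (array([275.7, 238.1]), 99), (array([290.8, 228.2]), 19), (array([258.2, 241.2]), 25)]
red [(array([263., 237.]), 3), (array([322.1, 242.1]), 16)] dark [(array([249.6, 236.6]), 16), (array([269.5, 236.4]), 35), (array([294.3, 260.9]), 26)]
pred pad, hubtop [[263.1, 207.1], [253.0, 182.3]]
pred pad, hubtop [[292.9, 241.1], [268.5, 234.1]]
t 6.0 pos [585.4 -95.  366.9] head -1.196 tilt 0.12 F [0.3 1.3 0.6] gap 93.4 q [ 0.29  0.35 -0.29  1.82  0.12  0.99 -1.25]
[3.68, 7.12, 11.4, 0.0, -0.08, -0.09]
```

View pics/c3.png

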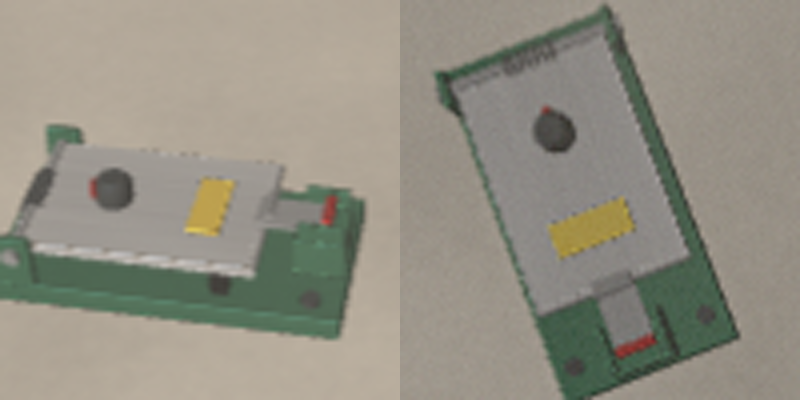

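The plate is level and the catch tip overlaps its edge (side crop 268,205; top crop 612,285), so it's latched. I'll refit the plate while it's level and move over the cog.

```bash
cat > m3.py <<'E'
from h import *
from scipy.optimize import least_squares
s=viewer.snapshot("side"); t=viewer.snapshot("top")
def hubc(im,p):  # centroid of hub silhouette
    L=[platept(p,np.c_[q[:,0]-62,q[:,1],q[:,2]+5],0) for q in (circ((0,0),15,0),circ((0,0),15,16),circ((0,0),10,22))]
    h=cv2.convexHull(proj(im,np.vstack(L)).astype(np.float32)); M=cv2.moments(h); return np.array([M["m10"],M["m01"]])/M["m00"]
def soft(im,box,fn):
    x0,y0,x1,y1=box; g=cv2.cvtColor(im["pixels"][y0:y1,x0:x1],cv2.COLOR_RGB2LAB).astype(float); w=np.clip(fn(g),0,None)
    yy,xx=np.mgrid[y0:y1,x0:x1]; return np.array([(w*xx).sum(),(w*yy).sum()])/w.sum(), w.sum()
yel=lambda g:g[:,:,2]-150
drk=lambda g:np.minimum(np.median(g[:,:,0])-20-g[:,:,0],50)
ty,sy=soft(t,(246,194,280,220),yel)[0],soft(s,(280,228,304,254),yel)[0]
th,sh=soft(t,(243,172,264,193),drk)[0],soft(s,(260,230,279,245),drk)[0]
print(ty,sy,th,sh)
pad=[-138,0,9]
def f(p,full=True):
    e=[proj(t,platept(p,pad,0))[0]-ty,proj(s,platept(p,pad,0))[0]-sy,hubc(t,p)-th,hubc(s,p)-sh]
    c=[proj(t,platept(p,q,0))[0]-u for q,u in(([-185,60,5],[249.6,228.6]),([-185,-60,5],[287.1,213.8]))]
    return np.r_[np.ravel(e),.4*np.ravel(c)]
o=least_squares(f,[674,221,.379],x_scale=[100,100,.3]); p=o.x
print("plate",p,"res",f(p).round(2),"hub",platept(p,[-62,0,5],0).round(1),"pad",platept(p,pad,0).round(1))
E
python3 m3.py
```

```text
[262.29535865 206.67770204] [291.9812856  241.42392189] [253.36008448 182.48785639] [267.93335042 236.86670085]
plate [6.76667122e+02 2.22782841e+02 3.72068866e-01] res [ 0.12 -0.24  0.   -0.17 -0.   -0.1   0.16  0.57 -0.23  0.1   0.07  0.1 ] hub [[618.9 200.2  55. ]] pad [[548.1 172.6  59. ]]
```

move_arm(
  increments=[
    [2,3.6,5.7,0,0,0],
    [3.7,7.1,11.4,0,0,0],
    [3.7,7.1,11.4,0,0,0],
    [3.7,7.1,11.4,0,0,0],
    [3.7,7.1,11.4,0,0,0],
    [3.7,7.1,11.4,0,0,0],
    [3.7,7.1,11.4,0,0,0],
  ],
)

```text
clock: 6.68
ee_pos: [506.3, -200.4, 330.4]
ee_rot: [0.134, 0.695, 0.133, -0.693]
ft_force: [0.5, 0.1, 1.2]
finger_gap: 1.002
```

```bash
python3 - <<'E'
from h import *
rows((505.5,-203,250,None))
s=viewer.snapshot("side"); t=viewer.snapshot("top")
x=[cv2.resize(i["pixels"][y0:y1,x0:x1,::-1],(400,400),interpolation=cv2.INTER_CUBIC) for i,(x0,y0,x1,y1) in((s,(310,130,400,220)),(t,(345,180,435,270)))]
cv2.imwrite("pics/c4.png",np.hstack(x))
E
```

```text
t 6.6833 pos [ 506.3 -200.4  330.4] head -1.192 tilt 0.18 F [0.5 0.1 1.2] gap 94.2 q [ 0.47  0.31 -0.25  1.96  0.1   0.88 -1.02]
[8.04, 0.2, 0.19, 0.0, -0.15, -0.11]
```

View pics/c4.png

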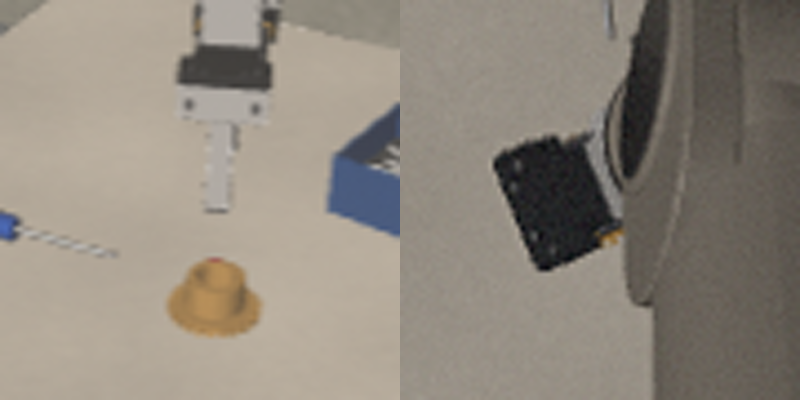

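Gripper is centred over the cog (side crop: fingers at x=218, collar at 218). I'll triangulate the red mark for a better keyway angle and compute the grasp rows.

```bash
python3 - <<'E'
from h import *
from scipy.optimize import least_squares
s=viewer.snapshot("side"); t=viewer.snapshot("top")
g=cv2.cvtColor(s["pixels"],cv2.COLOR_RGB2LAB).astype(float)[180:212,335:382,1]
yy,xx=np.mgrid[180:212,335:382]; w=np.clip(g-np.percentile(g,97)-4,0,None); w[12:]=0
us=np.array([(w*xx).sum(),(w*yy).sum()])/w.sum(); ut=np.array([397.1,217.3])
print(us,w.max(),(w>0).sum())
o=least_squares(lambda P:np.r_[proj(s,P)[0]-us,proj(t,P)[0]-ut],[515,-225,36.])
c=np.array([505.5,-203]);d=o.x[:2]-c
print(o.x,o.fun,np.hypot(*d),np.arctan2(d[1],d[0]))
print("side red ang z36:",[(lambda q:(q.round(1),np.arctan2(q[1]-c[1],q[0]-c[0])))(ray(s,[us],z)[0]) for z in(36,)])
# candidate marks: predicted pixel
for a in(-.9,-1.0,-1.06,-1.1,-1.2):
    P=[[c[0]+23*np.cos(a),c[1]+23*np.sin(a),36],[c[0]+30*np.cos(a),c[1]+30*np.sin(a),8]]
    print(a,proj(t,P).round(1).tolist(),proj(s,P).round(1).tolist())
rows((505.5,-203,250,None),(505.5,-203,211,None))
E
```

```text
[357.95 188.  ] 11.0 3
[ 517.95677245 -225.25463071   37.55377547] [-0.02361291 -0.00169465  0.00762266  0.01676584] 25.50372067382938 -1.0605071379903153
side red ang z36: [(array([ 518.8, -227.4,   36. ]), np.float64(-1.0711920385263396))]
-0.9 [[395.6, 216.7], [395.7, 216.1]] [[357.0, 188.7], [356.2, 193.7]]
-1.0 [[396.0, 217.4], [396.3, 216.9]] [[357.6, 188.7], [356.9, 193.7]]
-1.06 [[396.3, 217.8], [396.6, 217.4]] [[357.9, 188.7], [357.4, 193.7]]
-1.1 [[396.4, 218.0], [396.8, 217.7]] [[358.2, 188.7], [357.7, 193.7]]
-1.2 [[396.8, 218.7], [397.2, 218.6]] [[358.8, 188.7], [358.5, 193.7]]
t 6.8833 pos [ 506.2 -200.8  330.1] head -1.192 tilt 0.16 F [ 0.5 -0.1  0.6] gap 93.9 q [ 0.47  0.31 -0.25  1.96  0.1   0.88 -1.02]
[8.01, 0.17, 0.17, 0.0, -0.12, -0.1]
[11.91, 0.16, 0.18, 0.0, -0.12, -0.1]
```

move_arm(
  increments=[
    [3,0.2,0.2,0,-0.1,-0.1],
    [6,0.2,0.2,0,-0.1,-0.1],
    [8.5,0.2,0.2,0,-0.1,-0.1],
    [10.5,0.2,0.2,0,-0.1,-0.1],
    [11.9,0.2,0.2,0,-0.1,-0.1],
    [11.9,0.2,0.2,0,-0.1,-0.1],
    [11.9,0.2,0.2,0,-0.1,-0.1],
    [11.9,0.2,0.2,0,-0.1,-0.1],
  ],
)

```text
clock: 7.55
ee_pos: [506.0, -203.3, 212.0]
ee_rot: [0.133, 0.695, 0.133, -0.694]
ft_force: [0.7, 0.3, 0.1]
finger_gap: 0.998
```

move_arm(
  increments=[
    [0,0,0,0,0,0],
    [0,0,0,0,0,0],
    [0,0,0,0,0,0],
    [0,0,0,0,0,0],
    [0,0,0,0,0,0],
    [0,0,0,0,0,0],
    [0,0,0,0,0,0],
    [0,0,0,0,0,0],
    [0,0,0,0,0,0],
    [0,0,0,0,0,0],
    [0,0,0,0,0,0],
    [0,0,0,0,0,0],
  ],
  hand=3,
  squeeze=40,
)

```text
clock: 8.55
ee_pos: [505.9, -203.2, 212.0]
ee_rot: [0.133, 0.695, 0.133, -0.694]
ft_force: [-2.4, 1.7, 5.3]
finger_gap: 0.534
```

```bash
python3 -c "
from h import *
rows((505.5,-203,340,None))"
```

```text
t 8.55 pos [ 505.9 -203.2  212. ] head -1.192 tilt 0.07 F [-2.4  1.7  5.3] gap 50.2 q [ 0.44  0.48 -0.22  2.03  0.17  0.64 -1.08]
[-12.8, -0.03, 0.02, 0.0, -0.06, -0.03]
```

move_arm(
  increments=[
    [-1,0,0,0,0,0],
    [-3,0,0,0,0,0],
    [-6,0,0,0,0,0],
    [-9,0,0,0,0,0],
    [-12,0,0,0,0,0],
    [-12.8,0,0,0,0,0],
    [-12.8,0,0,0,0,0],
    [-12.8,0,0,0,0,0],
  ],
)

```text
clock: 9.22
ee_pos: [505.4, -203.2, 339.6]
ee_rot: [0.133, 0.695, 0.133, -0.694]
ft_force: [0.1, 0.4, -4.6]
finger_gap: 0.535
```

```bash
python3 -c "
from h import *
rows((560,0,345,-.5),(618.9,200.2,345,.24))"
```

```text
t 9.2167 pos [ 505.4 -203.2  339.6] head -1.192 tilt 0.06 F [ 0.1  0.4 -4.6] gap 50.3 q [ 0.48  0.3  -0.25  1.95  0.09  0.9  -1.01]
[-0.54, -16.86, -12.59, -39.63, -0.04, -0.05]
[-0.54, -33.28, -25.47, -82.03, -0.02, -0.07]
```

Holding 0.47 kg or so (−4.6 N). Now to above the hub, turning on the way.

move_arm(
  increments=[
    [-0.5,-2,-1.5,-5,0,0],
    [-0.5,-4.5,-3.5,-11,0,0],
    [-0.5,-7,-5.4,-17,0,0],
    [-0.5,-9.5,-7.3,-23,0,0],
    [-0.5,-12,-9.2,-29,0,0],
    [-0.5,-14.5,-11.1,-35,0,0],
    [-0.5,-17,-13,-41,0,0],
    [-0.5,-19.5,-15,-47,0,0],
    [-0.5,-22,-17,-53,0,0],
    [-0.5,-24.5,-19,-59,0,0],
    [-0.5,-27,-21,-65,0,0],
    [-0.5,-29.5,-23,-71,0,0],
    [-0.5,-31.5,-24.5,-77,0,0],
    [-0.5,-33.3,-25.5,-82,0,-0.1],
    [-0.5,-33.3,-25.5,-82,0,-0.1],
    [-0.5,-33.3,-25.5,-82,0,-0.1],
    [-0.5,-33.3,-25.5,-82,0,-0.1],
  ],
)

```text
clock: 10.63
ee_pos: [618.8, 199.8, 342.6]
ee_rot: [0.555, 0.436, 0.557, -0.438]
ft_force: [0.8, -0.8, -4.1]
finger_gap: 0.531
```

```bash
python3 - <<'E'
from h import *
rows((618.9,200.2,300,.242))
s=viewer.snapshot("side"); t=viewer.snapshot("top")
x=[cv2.resize(i["pixels"][y0:y1,x0:x1,::-1],(400,400),interpolation=cv2.INTER_CUBIC) for i,(x0,y0,x1,y1) in((s,(225,180,305,260)),(t,(210,140,320,250)))]
cv2.imwrite("pics/c5.png",np.hstack(x))
E
```

```text
t 10.6333 pos [618.8 199.8 342.6] head 0.238 tilt 0.18 F [ 0.8 -0.8 -4.1] gap 50.0 q [ 0.05  0.52 -0.63  1.69  0.34  1.05 -0.45]
[4.26, 0.03, -0.04, -0.23, -0.02, 0.18]
```

View pics/c5.png

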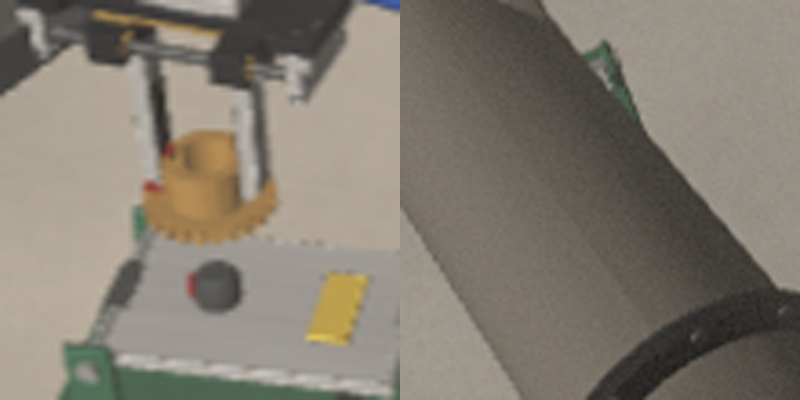

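Side crop: cog held about 76 mm above the plate. The red marks on the disc (152,187) and collar top (168,152) face left, as does the hub's key (193,285). I'll check the angle from the marks.

```bash
python3 - <<'E'
from h import *
s=viewer.snapshot("side"); st,R0,ph=head(); c=st["ee_pos"]; z=c[2]-212
g=cv2.cvtColor(s["pixels"],cv2.COLOR_RGB2LAB).astype(float)[:,:,1]
def soft(b):
    x0,y0,x1,y1=b; q=g[y0:y1,x0:x1]; yy,xx=np.mgrid[y0:y1,x0:x1]; w=np.clip(q-150,0,None); return (np.array([(w*xx).sum(),(w*yy).sum()])/w.sum()).round(2),(w>0).sum(),w.max()
print("disc",soft((250,212,259,222)),"collar",soft((255,205,262,213)),"key",soft((259,232,267,242)))
for a in(.25,.31,.37,.43,.49):
    u=np.array([np.cos(a),np.sin(a),0]); n=np.array([-u[1],u[0],0])
    P=np.array([[c[0],c[1],z]]*3)+np.array([34*u+[0,0,8],23*u+[0,0,36],21*u+[0,0,22]])
    print(a,proj(s,P).round(2).tolist())
print("key pred", proj(s,[[618.9+17*np.cos(.372),200.2+17*np.sin(.372),69],[618.9+19*np.cos(.372),200.2+19*np.sin(.372),62]]).round(1).tolist())
print("cog disc extremes pred", np.r_[proj(s,np.r_[circ(c[:2],40,z),circ(c[:2],40,z+8)])].min(0), proj(s,np.r_[circ(c[:2],40,z),circ(c[:2],40,z+8)]).max(0), "collar top", proj(s,circ(c[:2],25,z+36)).min(0),proj(s,circ(c[:2],25,z+36)).max(0))
for y in (213,): pass
b=cv2.cvtColor(s["pixels"],cv2.COLOR_RGB2LAB)[:,:,2]
for y in(214,218,220,222): print(y,b[y,248:286].tolist())
for x in(266,270): print(x,b[200:236,x].tolist())
E
```

```text
disc (array([255.2, 216.9]), np.int64(4), np.float64(8.0)) collar (array([258., 210.]), np.int64(1), np.float64(1.0)) key (array([263.  , 237.14]), np.int64(3), np.float64(3.0))
0.25 [[255.56, 215.96], [257.94, 209.18], [259.04, 213.04]]
0.31 [[255.29, 216.37], [257.75, 209.45], [258.88, 213.29]]
0.37 [[255.06, 216.78], [257.6, 209.73], [258.74, 213.55]]
0.43 [[254.87, 217.2], [257.47, 210.01], [258.62, 213.8]]
0.49 [[254.71, 217.62], [257.36, 210.29], [258.53, 214.07]]
key pred [[262.7, 235.5], [262.3, 237.1]]
cog disc extremes pred [252.4704599  209.85449023] [279.60181575 228.70343342] collar top [256.54559932 205.45433959] [273.64456208 215.79629683]
214 [137, 138, 138, 138, 137, 136, 134, 132, 135, 151, 160, 160, 158, 158, 157, 157, 157, 158, 158, 157, 158, 158, 156, 152, 143, 135, 132, 131, 131, 130, 135, 137, 137, 137, 137, 137, 137, 137]
218 [137, 137, 137, 137, 137, 146, 159, 158, 157, 159, 160, 161, 162, 163, 162, 162, 162, 161, 159, 159, 157, 155, 154, 150, 145, 134, 132, 132, 139, 154, 158, 157, 142, 137, 137, 137, 137, 137]
220 [138, 138, 137, 137, 138, 145, 158, 158, 158, 158, 159, 160, 162, 162, 162, 162, 162, 161, 160, 159, 157, 154, 154, 150, 147, 146, 151, 157, 158, 157, 154, 155, 142, 137, 137, 137, 137, 137]
222 [138, 137, 137, 137, 137, 142, 153, 157, 158, 158, 158, 158, 159, 161, 162, 162, 162, 161, 160, 159, 158, 156, 155, 156, 157, 158, 158, 156, 156, 157, 157, 146, 138, 137, 137, 137, 137, 137]
266 [137, 137, 137, 137, 137, 147, 157, 160, 160, 160, 160, 160, 159, 159, 158, 158, 159, 159, 159, 159, 160, 160, 160, 159, 157, 159, 158, 155, 136, 132, 131, 132, 131, 131, 131, 131]
270 [137, 137, 137, 137, 137, 139, 152, 158, 160, 161, 161, 161, 161, 158, 156, 153, 154, 153, 154, 154, 154, 154, 155, 157, 158, 158, 158, 147, 134, 132, 132, 132, 131, 131, 131, 131]
```

The marks match 0.37 rad (measured 255.2,216.9 against predicted 255.1,216.8). Descending.

move_arm(
  increments=[
    [1.5,0,0,-0.2,0,0.2],
    [3,0,0,-0.2,0,0.2],
    [4.3,0,0,-0.2,0,0.2],
    [4.8,0,0,-0.2,0,0.2],
    [5,0,0,-0.2,0,0.2],
    [5,0,0,-0.2,0,0.2],
    [5,0,0,-0.2,0,0.2],
  ],
)

```text
clock: 11.37
ee_pos: [619.2, 199.5, 294.4]
ee_rot: [0.557, 0.437, 0.556, -0.435]
ft_force: [-0.8, 0.1, -3.2]
finger_gap: 0.534
```

```bash
python3 - <<'E'
from h import *
rows((618.9,200.2,285,.242),(618.9,200.2,267,.242))
E
```

```text
t 11.3667 pos [619.2 199.5 294.4] head 0.241 tilt 0.16 F [-0.8  0.1 -3.2] gap 50.2 q [ 0.03  0.57 -0.61  1.73  0.38  0.96 -0.48]
[0.94, -0.02, -0.08, -0.06, -0.01, -0.16]
[2.74, -0.02, -0.08, -0.06, -0.01, -0.16]
```

move_arm(
  increments=[
    [0.2,0,-0.1,0,0,-0.2],
    [0.4,0,-0.1,0,0,-0.2],
    [0.6,0,-0.1,0,0,-0.2],
    [0.7,0,-0.1,0,0,-0.2],
    [0.8,0,-0.1,0,0,-0.2],
    [0.9,0,-0.1,0,0,-0.2],
    [1.0,0,-0.1,0,0,-0.2],
  ],
)

```text
clock: 11.95
ee_pos: [619.0, 200.5, 284.3]
ee_rot: [0.556, 0.436, 0.557, -0.436]
ft_force: [0.5, -0.1, -3.2]
finger_gap: 0.533
```

move_arm(
  increments=[
    [0.1,0,0,0,0,0],
    [0.2,0,0,0,0,0],
    [0.3,0,0,0,0,0],
    [0.4,0,0,0,0,0],
    [0.5,0,0,0,0,0],
    [0.5,0,0,0,0,0],
  ],
)

```text
clock: 12.45
ee_pos: [618.9, 200.4, 279.1]
ee_rot: [0.556, 0.436, 0.557, -0.437]
ft_force: [0.7, 0.2, -3.3]
finger_gap: 0.534
```

Past the key's top height with no contact force. Continuing down.

move_arm(
  increments=[
    [0.2,0,0,0,0,0],
    [0.4,0,0,0,0,0],
    [0.6,0,0,0,0,0],
    [0.8,0,0,0,0,0],
    [0.9,0,0,0,0,0],
    [1.0,0,0,0,0,0],
    [1.1,0,0,0,0,0],
    [1.1,0,0,0,0,0],
  ],
)

```text
clock: 13.12
ee_pos: [618.9, 200.4, 267.9]
ee_rot: [0.556, 0.436, 0.557, -0.437]
ft_force: [0.4, 0.3, -4.6]
finger_gap: 0.536
```

move_arm(
  increments=[
    [0.05,0,0,0,0,0],
    [0.1,0,0,0,0,0],
    [0.1,0,0,0,0,0],
    [0.1,0,0,0,0,0],
  ],
)

```text
clock: 13.45
ee_pos: [618.9, 200.4, 267.2]
ee_rot: [0.556, 0.436, 0.557, -0.437]
ft_force: [-1.3, -1.6, 2.3]
finger_gap: 0.532
```

Seated (the force reversed at z=267.2, where the fit predicts 267). Releasing and lifting straight up.

move_arm(
  increments=[
    [0,0,0,0,0,0],
    [0,0,0,0,0,0],
    [0,0,0,0,0,0],
    [0,0,0,0,0,0],
    [0,0,0,0,0,0],
    [0,0,0,0,0,0],
  ],
  hand=7.5,
)

```text
clock: 13.95
ee_pos: [619.0, 200.5, 267.2]
ee_rot: [0.556, 0.436, 0.557, -0.437]
ft_force: [0.6, -0.5, -0.2]
finger_gap: 0.8
```

move_arm(
  increments=[
    [-0.5,0,0,0,0,0],
    [-2,0,0,0,0,0],
    [-4,0,0,0,0,0],
    [-7,0,0,0,0,0],
    [-10,0,0,0,0,0],
    [-12,1,2,0,0,0],
    [-12,3,6,0,0,0],
    [-12,4,10,0,0,0],
    [-12,5,14,0,0,0],
    [-12,6,18,0,0,0],
    [-12,8,22,0,0,0],
    [-12,8,26,0,0,0],
    [-12,8,28,0,0,0],
    [-12,8,28,0,0,0],
    [-12,8,28,0,0,0],
    [-12,8,28,0,0,0],
  ],
)

```text
clock: 15.28
ee_pos: [763.3, -51.5, 388.2]
ee_rot: [0.556, 0.436, 0.557, -0.436]
ft_force: [-0.3, -0.8, 0.4]
finger_gap: 0.798
```

```bash
python3 - <<'E'
from h import *
rows()
s=viewer.snapshot("side"); t=viewer.snapshot("top")
print("yellow",blobs(t,(22,150,130),(32,255,255),(215,145,310,255)),blobs(s,(22,150,130),(32,255,255),(230,200,345,285)))
x=[cv2.resize(i["pixels"][y0:y1,x0:x1,::-1],(400,400),interpolation=cv2.INTER_CUBIC) for i,(x0,y0,x1,y1) in((s,(240,190,340,290)),(t,(215,150,315,250)))]
cv2.imwrite("pics/c6.png",np.hstack(x))
E
```

```text
t 15.2833 pos [763.3 -51.5 388.2] head 0.242 tilt 0.05 F [-0.3 -0.8  0.4] gap 75.1 q [ 0.33  0.65 -0.56  1.35  0.34  1.24 -0.01]
yellow [(array([256.6, 210.2]), 20)] [(array([291. , 242.9]), 31)]
```

View pics/c6.png

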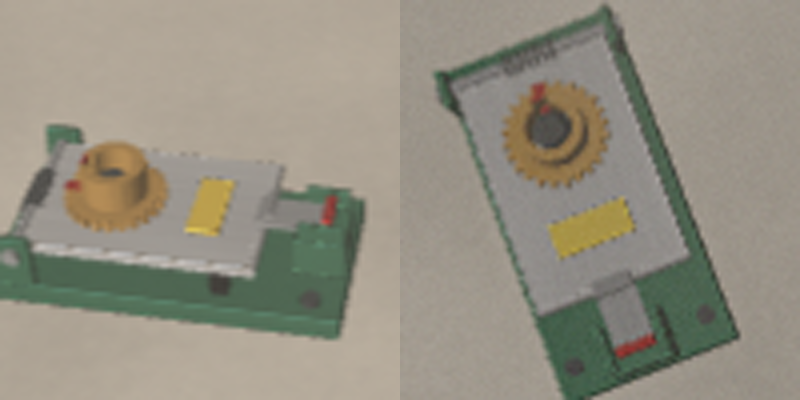

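The cog lies flat around the hub (top crop 557,133). Its keyway mark (540,92) lines up with the red key (545,110), the plate is still level and latched, and the arm is clear. Handing in.

```bash
python3 -c "
from plant import r
print(r.job_done())"
```

```text
the job is handed in; nothing more can be done
None
```

The fixture is ready, and I handed the job in at about 15 s of the 58 s allowed; no verdict came back.

- **Plate:** I pushed it down by the yellow pad to its stop, peaking at about 26 N at the fingertips. The pictures afterwards show it level, with the catch over its edge and nothing touching it.
- **Cog:** I gripped it by the collar at 50 mm opening, turned it by about 1.43 rad and lowered it over the hub. There was no noticeable contact force until it seated at tool height 267.2 mm; I expected 267.
- **Last checks:** The final picture shows the cog flat on the plate with its keyway mark over the red key, and the plate still latched. The arm was well clear, reading under 1 N.
- **Not measured:** I didn't remeasure the carton, screwdriver or hammer at the end. The arm passed well above bench height and never came down near them.
- **Disagreement:** The first fit, with the plate tilted, put the hub about 2 mm away from the second, level fit. I used the level one, which left at most 0.6 pixels of error.

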